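# Bread board to the locker, then draw the sagging bolt and hold the gate ajar

### The job

Get the bread locker ready for unloading: slide the bread board flat along the table onto the middle of the mat in front of the locker, square with the mat and with its handle pointing away from the locker. Then open the locker: its barrel bolt has sagged and hooks on the bent-up lip of the keeper, so lift the bolt while you pull it back clear, and swing the spring-closed gate open until its free edge stands about 10 cm out. Finish while still holding the gate ajar there, and leave the other things on the table alone.

Things in the scene. Friction and masses are not known exactly. Their poses are not given: they have to be found in the camera images.
- locker: cream wooden bread locker, fixed, 380 mm wide (its y), 220 mm deep (its x), 268 mm high, loaves inside. Origin: centre of its underside on the table. Its front, with the slatted gate, is the plane 110 mm along its -x; z up. Standing before the front and looking at it, its -y end is on the right: there is the keeper; the gate's hinge is on the left (+y)
- gate_leaf: slatted wooden gate in the locker's front, 292 mm wide, 210 mm high, 18 mm thick, underside 45 mm and top edge 255 mm above the table. Origin on the vertical hinge line, 150 mm above the table; its -y runs along the gate from the hinge to the free edge (294 mm away), -x points out of the front; turns with the gate
- gate_hinge (a point): point on the gate's vertical hinge line, 150 mm above the table; does not move
- gate_edge (a point): middle of the front of the gate's free edge (right stile), 294 mm from the hinge, 150 mm above the table; at the start it lies shut between the posts
- gate (a joint): opening angle of the gate about its vertical hinge, rad: 0 shut, grows as the free edge swings out of the front (turning clockwise seen from above), stop at 1.2; 0.34 puts the free edge 10 cm out. A spring in the hinge closes it when let go: about 0.55 N m at shut, 0.85 N m at 0.34 rad (about 4 N at the knob)
- bolt (a joint): how far the bolt is drawn back towards the hinge, m: about 0 when bolted, stop at 0.045; its tip is clear of the keeper from 0.033. It stays where it is left along its length (about 1 N of friction)
- barrel (a joint): sag of bolt and barrel about the one screw left at the barrel's rear, 70 mm from the knob towards the hinge, rad: 0 level, negative = tip hangs down. At the start about -0.06, the notch worn under the bolt lying over the keeper's lip. It must be raised above +0.03 before the bolt can be drawn; the keeper's loop stops it at +0.10. It drops by its own weight, to -0.12 once out of the keeper
- knob (a point): middle of the bolt's knob: level dark steel cylinder, 18 mm in diameter, 40 mm long, standing straight out of the gate's front (gate's -x), its middle 58 mm before the gate's face, about 224 mm above the table; a 23 mm collar 5 mm thick on its outer end. To free the bolt lift the knob about 8.5 mm (6.5 needed, the loop stops it at 11), keep that height and draw it level 45 mm along the gate's +y
- bolt_tip (a point): end of the 16 mm bolt rod, 65 mm from the knob along the gate's -y and 45 mm nearer the gate
- board: wooden bread board lying flat, blade 170 mm (its x) by 130 mm (its y), 18 mm thick, about 0.4 kg; a handle 28 mm wide and 18 mm thick runs out 100 mm along its -x. Origin: centre of the blade's underside; z up
- board_handle (a point): middle of the board's handle, 130 mm from the board's origin along its -x, 9 mm above the table: grip across the 28 mm width
- mat: thin oilcloth mat, grey-green with a pale border line, 220 mm (its x) by 170 mm (its y), 1 mm thick, lying flat before the locker; things slide onto it without a step. Origin: its centre; its +x points to the locker, roughly square to the locker's front
- mug: white mug, 78 mm wide, 92 mm high; leave alone
- salt: steel salt shaker, 42 mm wide, 80 mm high; leave alone
- jam: jam jar, 68 mm wide, 95 mm high; leave alone
- bowl: white bowl, 110 mm wide, 55 mm high; leave alone
- tin: dark steel loaf tin, 220 x 110 mm, 65 mm high; leave alone
- spoon: wooden spoon, 260 mm long, lying flat; leave alone
- pepper: wooden pepper mill, 48 mm wide, 125 mm high; leave alone

How it is judged:
By the outcome, as a careful person would: the job done as asked, in the order asked, and still so for the second after the job is handed in, while the arm keeps its last pose, push and grip.
It also fails if it takes over 51 s, if anything falls off the work surface, if the arm or the gripper's body presses on something with over 40 N, if the wrist force passes 120 N, or if a joint passes its speed limit or range.

### The arm

A 7-joint arm with a two-finger parallel gripper is mounted at the origin on the work surface. World frame = base frame: x ahead of the robot, y to its left, z up, the work surface at z = 0. Lengths are in m, angles in rad, forces in N, time in s.
With the tool pointing down it reaches from about 0.425 to 0.925 m from the base axis. Payload 6.8 kg.
Tool frame: the origin (TCP) lies on the centre line of the jaws, within the pads' length; the fingertips stand 8 mm ahead of it and the grasp point (between the pads) lies 11 mm behind it (r.finger_overhang is the distance from the TCP to the fingertips, in m); x points along the fingers, z is the direction in which the jaws open and shut, and the axes are right-handed (so a half turn about x gives the same grasp; the last joint's range is limited). The gripper opens to 85 mm and grips with 20 to 120 N. Pads are 22 mm wide; open, the fingers measure 114 mm over their backs; the gripper's body (76 mm by 85 mm) begins 54 mm behind the grasp point. The pads swing forward as they close: fully open they stand 13 mm farther back than shut.
Start: joints at [-1.301, 0.477, 0.022, 1.555, -0.011, 1.109, -0.083], TCP at [0.249, 0.627, 0.214] pointing down, gripper open.
Joint ranges: [-2.96, 2.96], [-0.34, 2.1], [-1.41, 1.46], [0.24, 2.44], [-1.37, 4.51], [0.17, 1.92], [-2.96, 2.96]. Speed limits (rad/s): [2.39, 2.39, 3.14, 3.14, 3.14, 3.14, 3.14].

### API

Orientations are given as a rotation vector (axis times angle).
In Python, from bench import r gives the robot as it stands. The module is installed in compiled form; this text tells all that it offers.
- The arm moves only by the tool play_rows, never from a script. Its argument "plan" is a list of rows, each a list of 5 numbers: the opening, from -1 (shut) to 1 (fully open), then the shift along the world's x, y, z in m, then the turn about the world's z in rad. A call has 1 to 10 rows; each row is the pose to reach, as a shift and turn from the pose commanded when the call began; what a row does not reach only later rows make up. A row lasts 1/10 s, in which the tool goes at most 50 mm and 8.59 degrees, less where a joint would pass 70% of its speed; a pose out of reach is approached as far as the arm can. A call with a gripper value outside its range is refused whole. The fingers move at their own pace and stop on an object; "force" is the grip in N (left out, the last holds). Time passes only in rows, so rows that repeat a pose let the fingers close. It gives the time, the measured TCP pose, the force and the opening at its end, in the units of the state.
- r.get_obs(): the state, without advancing time (a new reading comes with each control period).
- r.grab_frame(name): name is "scene" or "top"; returns a dict with "pixels" (384x512x3 uint8, blue, green, red), "z_map" (384x512 float32, m along the optical axis (not along the pixel's ray), 0 where there is no reading), "vfov" (degrees; the focal length in pixels is half the picture's height over the tangent of half this angle, whatever the lens; pixels are square), "cx", "cy" (the principal point, pixels), "R" (3x3) and "t" (3): a world point X has camera coordinates R X + t. Camera axes: x right, y down, z forward; pixel columns grow to the right and rows downward; lengths in m; the calibration is good to about 2 mm. A picture is of the moment at which its call begins.
- r.hand_in(): hands the job in, once; it reports no verdict.
Trained networks look in a picture, given as the dict that the camera call returned (one of the last four; its "shot" number tells which), for a name from the list of things; names that differ only in an ending like _2 or _b are one class to them, and where a whole thing is asked for, a point or a joint stands for the part that bears it (a point fixed in the world has none). Each returns a list of dicts, best first, with "conf" (0 to 1); they miss things now and then, are a little off and sometimes report something else, mostly with a low value. They report only what shows in the picture. A call takes as long as a camera call.
- r.outline_of(picture, label): "mask" (384x512 bool, what is visible of it) and "bbox" ([left, top, right, bottom] as shares, 0 to 1, of the picture: columns of its width, rows of its height, round what is visible of it).
- r.pinpoint(picture, label): "position" ([column, row] as shares, 0 to 1, of the picture: columns of its width, rows of its height: a listed point, or the origin of a listed thing).
The state is a dict: "clock": time; "joints": joint angles; "qvel": joint speeds; "tau": joint torques, N m; "tcp_pos": TCP position; "orientation": TCP orientation; "contact_force": force on the tool from outside, world axes, zero at the start; "moment": the same for the moment, N m; "grip_width": finger opening in m.
Only numpy, scipy, OpenCV 4.12 (cv2) and the standard library are available. Lean on these libraries where they do the work, as an engineer would, in place of code of your own. Each camera call takes 0.05 s, during which the arm holds its last target.

## Working session

There is one attempt and no reset: what is moved stays moved. The work goes in short steps, Python scripts to look and compute and a tool call to move; the robot and the scene stay as the last step left them, time stands still between calls to the robot, and variables do not carry over. Pictures are saved under pics/ and viewed, and the job is handed in when it is done.

Besides the shell and the picture viewer there is one more tool, called after "Call:" by a JSON object that holds its "fn" and its "kwargs", one argument or row to a line. play_rows: Moves the arm, as the interface text tells. Its arguments: {"type":"object","properties":{"plan":{"type":"array","items":{"type":"array","items":{"type":"number"}}},"force":{"type":"number"}},"required":["plan"]}

```bash
mkdir -p pics; cat > h.py <<'E'
import numpy as np, cv2
from bench import r
def K(p):
    f=p["pixels"].shape[0]/2/np.tan(np.radians(p["vfov"])/2); return f,p["cx"],p["cy"]
def world(p,u,v,z=None):
    """pixel -> world with depth, or on plane z"""
    f,cx,cy=K(p);R=np.array(p["R"]);t=np.array(p["t"])
    d=np.array([(u-cx)/f,(v-cy)/f,1.0])
    if z is None:
        return R.T@(d*p["z_map"][int(round(v)),int(round(u))]-t)
    c=-R.T@t; w=R.T@d
    return c+w*(z-c[2])/w[2]
def cloud(p,mask=None):
    f,cx,cy=K(p);R=np.array(p["R"]);t=np.array(p["t"])
    z=p["z_map"];m=(z>0)
    if mask is not None: m&=mask
    v,u=np.nonzero(m);zz=z[v,u]
    return (np.stack([(u-cx)/f*zz,(v-cy)/f*zz,zz],1)-t)@R
def proj(p,X):
    f,cx,cy=K(p);c=np.array(p["R"])@X+np.array(p["t"]);return c[0]/c[2]*f+cx,c[1]/c[2]*f+cy
def save(p,n,s=None):
    im=p["pixels"]
    if s: l,t,rr,b,k=s; im=cv2.resize(im[t:b,l:rr],None,fx=k,fy=k)
    cv2.imwrite("pics/"+n,im)
E
python3 - <<'E'
from h import *
for n in ("scene","top"):
    p=r.grab_frame(n); save(p,n+"0.png")
    R=np.array(p["R"]);print(n,p["vfov"],-R.T@np.array(p["t"]),R[2])
    for l in ["locker","gate_leaf","board","mat","mug","salt","jam","bowl","tin","spoon","pepper"]:
        o=r.outline_of(p,l)
        for q in o[:2]:
            c=cloud(p,q["mask"]); 
            if len(c)==0: print(l,q["conf"],"nodepth");continue
            print(l,round(q["conf"],2),q["mask"].sum(),np.round(np.percentile(c,[3,50,97],axis=0),3).tolist())
    for l in ["gate_hinge","gate_edge","knob","bolt_tip","board_handle","board","mat","locker"]:
        for q in r.pinpoint(p,l)[:2]:
            u,v=q["position"][0]*512,q["position"][1]*384
            print("pt",l,round(q["conf"],2),round(u),round(v),np.round(world(p,min(u,511),min(v,383)),3))
print(r.get_obs())
E
```

```text
scene 56.73059257063224 [ 1.10064887 -0.3400082   0.69487139] [-0.62181282  0.48267854 -0.61674163]
locker 0.66 34832 [[0.433, -0.406, 0.067], [0.718, -0.3, 0.268], [0.794, -0.175, 0.27]]
locker 0.58 1748 [[0.201, 0.226, 0.002], [0.29, 0.345, 0.025], [0.411, 0.441, 0.065]]
gate_leaf 0.8 406 [[0.467, -0.159, 0.219], [0.504, -0.135, 0.231], [0.576, -0.081, 0.241]]
gate_leaf 0.49 1737 [[0.203, 0.226, 0.002], [0.291, 0.344, 0.025], [0.411, 0.441, 0.065]]
board 0.58 2405 [[0.508, 0.109, 0.002], [0.57, 0.194, 0.017], [0.639, 0.348, 0.02]]
mat 0.73 4154 [[0.544, -0.132, -0.001], [0.635, -0.04, 0.001], [0.705, 0.052, 0.003]]
mat 0.73 540 [[0.191, -0.161, 0.0], [0.503, -0.135, 0.231], [0.576, -0.025, 0.266]]
mug 0.89 976 [[0.344, 0.057, 0.003], [0.4, 0.088, 0.061], [0.419, 0.13, 0.092]]
salt 0.63 519 [[0.773, 0.092, 0.001], [0.793, 0.1, 0.047], [0.804, 0.136, 0.079]]
jam 0.57 1297 [[0.771, -0.024, 0.014], [0.805, -0.006, 0.079], [0.826, 0.031, 0.096]]
bowl 0.88 1340 [[0.721, 0.196, 0.002], [0.763, 0.266, 0.032], [0.819, 0.299, 0.055]]
bowl 0.61 944 [[0.772, -0.109, 0.006], [0.795, -0.097, 0.0
[... 2020 characters left out ...]
0.017]
{'clock': 2.0, 'joints': array([-1.30106799,  0.47700092,  0.02240169,  1.55543195, -0.01149769,
        1.10926381, -0.08310061]), 'qvel': array([-3.37723668e-04,  1.39250769e-04,  1.56664429e-05,  6.14539998e-04,
       -5.63563885e-04,  1.20443326e-04,  1.92835360e-03]), 'tau': array([-1.47850398e-05, -5.96310389e+01,  1.60641767e+00, -2.81541717e+01,
        1.24886332e-02,  1.63151148e-03,  4.99485786e-07]), 'tcp_pos': array([0.24900949, 0.62740338, 0.21349381]), 'orientation': array([-0.92649712,  1.36457885,  0.92653607]), 'contact_force': array([-0.99615566, -0.05544206,  0.56502256]), 'moment': array([-0.03764443,  0.06463443, -0.02736676]), 'grip_width': 0.08525701250187535}
```

View pics/scene0.png

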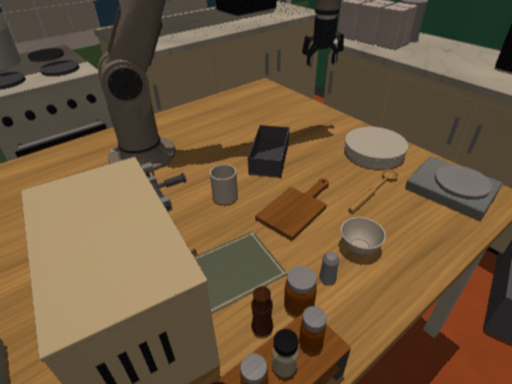

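View pics/top0.png

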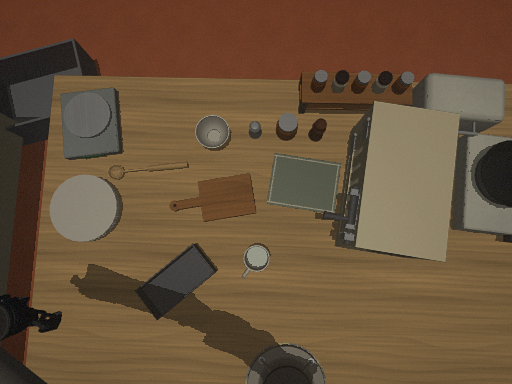

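The scene camera shows the locker at left front, with the knob around (177,182), the board at (290,210) and the mat at (235,270). In the top view, the locker front runs from about (367,115) to (345,245), the mat is at (303,183), and the board is at (227,197) with its handle pointing left, which is +y. Next I'll fit precise poses.

```bash
python3 - <<'E'
from h import *
from scipy.spatial.transform import Rotation as Ro
o=r.get_obs();print(r.finger_overhang);print(np.round(Ro.from_rotvec(o["orientation"]).as_matrix(),3))
def rect(P,n):
    (c,s,a)=cv2.minAreaRect((P*1000).astype(np.float32)); print(n,np.round(c,1),np.round(s,1),round(a,2))
for n in ("top","scene"):
    p=r.grab_frame(n)
    f,cx,cy=K(p)
    for l,z in (("board",.018),("mat",.001)):
        m=r.outline_of(p,l)[0]["mask"]
        v,u=np.nonzero(m); P=np.array([world(p,a,b,z)[:2] for a,b in zip(u,v)])
        if l=="board":
            # open to remove handle: erode
            k=np.ones((13,13),np.uint8); mm=cv2.morphologyEx(m.astype(np.uint8),cv2.MORPH_OPEN,cv2.getStructuringElement(cv2.MORPH_ELLIPSE,(17,17)))
            v,u=np.nonzero(mm); Pb=np.array([world(p,a,b,z)[:2] for a,b in zip(u,v)])
            rect(Pb,n+" blade"); hm=m&(mm==0); v,u=np.nonzero(hm); Ph=np.array([world(p,a,b,z)[:2] for a,b in zip(u,v)]); 
            far=Ph[np.linalg.norm(Ph-Pb.mean(0),axis=1)>.095]
            print(" blade mean",Pb.mean(0)," handle",far.mean(0),far.max(0),"dir",np.degrees(np.arctan2(*(far.mean(0)-Pb.mean(0))[::-1])))
        else: rect(P,n+" mat"); print(P.mean(0))
    C=cloud(p); 
    T=C[(abs(C[:,2]-.268)<.006)&(C[:,1]<-.1)&(C[:,0]>.35)&(C[:,0]<.85)]
    rect(T[:,:2],n+" lockertop"); print(np.median(T[:,2]))
    # knob region
    N=C[(C[:,2]>.19)&(C[:,2]<.262)&(C[:,1]>-.2)&(C[:,1]<-.04)&(C[:,0]>.45)&(C[:,0]<.6)]
    kn=N[N[:,1]>-.125]; print("knob pts",len(kn),np.round(np.percentile(kn,[1,50,99],axis=0),3).tolist())
    save(p,n+"1.png",(300,90,400,270,4) if n=="top" else (110,140,230,240,6))
E
```

```text
0.008
[[-0.    -0.929  0.369]
 [ 0.     0.369  0.929]
 [-1.     0.     0.   ]]
top blade [565.7 199.2] [130.7 176.5] 10.48
 blade mean [0.56593447 0.1971231 ]  handle [0.54649575 0.30700137] [0.64272954 0.37745398] dir 100.03247370364457
top mat [620.2 -50.1] [222.9 172.2] 82.37
[ 0.62051091 -0.05131439]
top lockertop [ 594.2 -284.4] [225.4 384.3] 82.06
0.2677347070782958
knob pts 131 [[0.488, -0.123, 0.219], [0.497, -0.098, 0.23], [0.51, -0.077, 0.236]]
scene blade [570.4 195.6] [134.3 194.5] 11.85
 blade mean [0.57561708 0.18626596]  handle [0.55514908 0.30196594] [0.65450592 0.37295467] dir 100.03216153353267
scene mat [620.4 -40.5] [199.4 175.9] 81.29
[ 0.62951493 -0.03807926]
scene lockertop [ 593.7 -284.8] [224.5 386.7] 82.06
0.26834193596214534
knob pts 187 [[0.491, -0.123, 0.217], [0.503, -0.101, 0.229], [0.511, -0.079, 0.235]]
```

```bash
cat > fit.py <<'E'
from h import *
from scipy.optimize import minimize
def boardparts(x,y,a):
    c,s=np.cos(a),np.sin(a);Rm=np.array([[c,-s],[s,c]])
    b=np.array([[-85,-65],[85,-65],[85,65],[-85,65]])/1e3; h=np.array([[-185,-14],[-80,-14],[-80,14],[-185,14]])/1e3
    return [q@Rm.T+[x,y] for q in (b,h)]
def matparts(x,y,a):
    c,s=np.cos(a),np.sin(a);Rm=np.array([[c,-s],[s,c]])
    return [(np.array([[-110,-85],[110,-85],[110,85],[-110,85]])/1e3)@Rm.T+[x,y]]
def render(p,parts,h,S=4):
    im=np.zeros((384*S,512*S),np.uint8)
    for q in parts:
        pts=np.array([proj(p,np.array([a,b,z])) for a,b in q for z in (0,h)])
        cv2.fillPoly(im,[np.round(cv2.convexHull(((pts+.5)*S).astype(np.float32))).astype(np.int32)],1)
    return cv2.resize(im.astype(np.float32),(512,384),interpolation=cv2.INTER_AREA)
def fit(ps,ms,parts,h,x0,ign=None):
    def cost(v):
        e=0
        for p,m in zip(ps,ms):
            g=render(p,parts(v[0],v[1],v[2]),h); e+=np.abs(g-m).sum()/m.sum()
        return e
    b=min((minimize(cost,np.array(x0)+d,method="Nelder-Mead",options=dict(initial_simplex=np.array(x0)+d+np.array([[0,0,0],[.008,0,0],[0,.008,0],[0,0,.06]]))) for d in (np.zeros(3),np.array([-.004,-.004,-.03]))),key=lambda q:q.fun)
    return b.x,b.fun
E
python3 - <<'E'
from fit import *
t=r.grab_frame("top");s=r.grab_frame("scene")
M={}
for p,n in ((t,"t"),(s,"s")):
    for l in ("board","mat"): M[n+l]=r.outline_of(p,l)[0]["mask"].astype(np.float32)
x0=[.566,.196,np.radians(-80)]
print(fit([t],[M["tboard"]],boardparts,.018,x0),fit([s],[M["sboard"]],boardparts,.018,x0))
print(fit([t],[M["tmat"]],matparts,.001,[.62,-.05,np.radians(-97.6)]))
# knob edges
for p in (t,s):
    for l in ("knob","bolt"):
        for q in r.outline_of(p,l)[:1]:
            c=cloud(p,q["mask"]);print(l,q["conf"],q["mask"].sum(),np.round(np.percentile(c,[2,50,98],axis=0),3).tolist())
im=np.hstack([cv2.resize(t["pixels"][185:255,300:380],None,fx=5,fy=5),cv2.resize(s["pixels"][150:220,120:200],None,fx=5,fy=5)])
cv2.imwrite("pics/k1.png",im)
E
```

```text
Traceback (most recent call last):
IndexError: list index out of range
```

```bash
cat > m1.py <<'E'
from fit import *
t=r.grab_frame("top");s=r.grab_frame("scene")
M={}
for p,n in ((t,"t"),(s,"s")):
    for l in ("board","mat"):
        o=r.outline_of(p,l); print(n,l,[round(q["conf"],2) for q in o])
        if o: M[n+l]=o[0]["mask"].astype(np.float32)
x0=[.566,.196,np.radians(-80)]
if "tboard" in M: print(fit([t],[M["tboard"]],boardparts,.018,x0))
if "sboard" in M: print(fit([s],[M["sboard"]],boardparts,.018,x0))
if "tmat" in M: print(fit([t],[M["tmat"]],matparts,.001,[.62,-.05,np.radians(-97.6)]))
for p in (t,s):
    for l in ("knob","bolt"):
        for q in r.outline_of(p,l)[:1]:
            c=cloud(p,q["mask"]);print(l,q["conf"],q["mask"].sum(),np.round(np.percentile(c,[2,50,98],axis=0),3).tolist())
im=np.hstack([cv2.resize(t["pixels"][185:255,300:380],None,fx=5,fy=5),cv2.resize(s["pixels"][150:220,120:200],None,fx=5,fy=5)])
cv2.imwrite("pics/k1.png",im)
E
python3 m1.py
```

```text
t board [0.86]
t mat [0.9]
s board [0.75]
s mat [0.94, 0.68]
(array([ 0.56771168,  0.19656852, -1.39025959]), np.float64(0.0344880111515522))
(array([ 0.56654506,  0.19512645, -1.37615404]), np.float64(0.07014584541320801))
(array([ 0.62153939, -0.05140343, -1.70408908]), np.float64(0.022874437272548676))
knob 0.68 368 [[0.432, -0.163, 0.173], [0.5, -0.142, 0.23], [0.566, -0.08, 0.236]]
bolt 0.91 337 [[0.431, -0.158, 0.223], [0.5, -0.14, 0.231], [0.572, -0.078, 0.236]]
knob 0.92 377 [[0.189, -0.161, -0.0], [0.503, -0.122, 0.23], [0.576, -0.017, 0.237]]
bolt 0.66 277 [[0.483, -0.158, 0.22], [0.503, -0.119, 0.23], [0.576, -0.082, 0.236]]
```

View pics/k1.png

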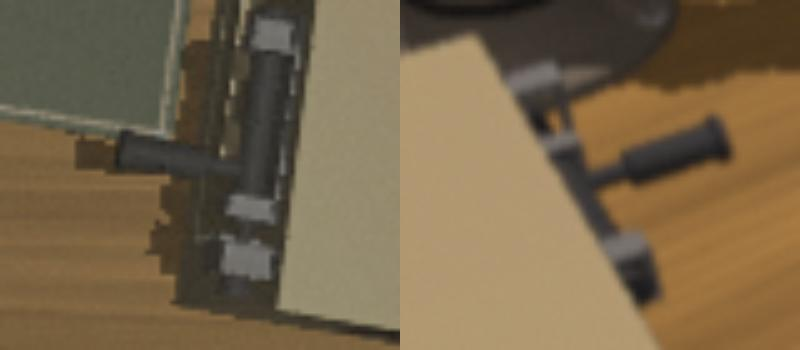

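The board is at (0.5675, 0.196) heading -1.387, and the mat is at (0.6215, -0.051) heading -1.704. I'll move above the handle.

Call:
{"fn": "play_rows", "kwargs": {
  "plan": [
    [1, 0.033, -0.034, 0, -0.112],
    [1, 0.066, -0.068, 0, -0.224],
    [1, 0.099, -0.102, 0, -0.336],
    [0.3, 0.132, -0.136, 0, -0.448],
    [0.3, 0.165, -0.17, 0, -0.56],
    [0.3, 0.198, -0.204, -0.02, -0.672],
    [0.3, 0.231, -0.238, -0.04, -0.784],
    [0.3, 0.264, -0.272, -0.06, -0.896],
    [0.3, 0.295, -0.303, -0.09, -1.009],
    [0.3, 0.295, -0.303, -0.12, -1.009]
  ],
  "force": 40
}}

```text
clock: 4.05
tcp_pos: [0.5498, 0.3185, 0.0942]
orientation: [-0.137, 1.561, 0.134]
contact_force: [0.2, -0.0, 0.8]
grip_width: 0.0555
```

```bash
cat > st.py <<'E'
from h import *
from scipy.spatial.transform import Rotation as Ro
o=r.get_obs();z=Ro.from_rotvec(o["orientation"]).as_matrix()[:,2]
print(o["clock"],np.round(o["tcp_pos"],4),"yaw",round(np.arctan2(z[1],z[0]),4),o["grip_width"],np.round(o["contact_force"],1),np.round(o["joints"],2))
E
python3 st.py; python3 - <<'E'
from h import *
p=r.grab_frame("top");save(p,"t2.png",(150,130,280,260,4))
E
```

```text
4.05 [0.5498 0.3185 0.0942] yaw 0.1724 0.05547099904781503 [ 0.2 -0.   0.8] [-0.85  0.55  0.31  1.78 -0.21  0.84 -0.27]
```

View pics/t2.png

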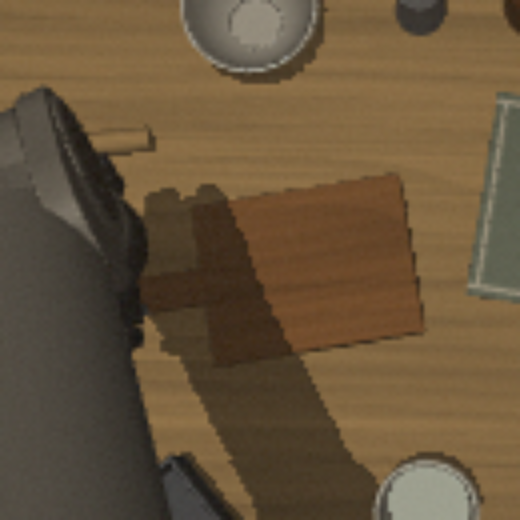

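The arm stands over the handle, with the blade visible around (310,270) in the crop and undisturbed. Next I descend and grip.

Call:
{"fn": "play_rows", "kwargs": {
  "plan": [
    [0.3, 0, 0, -0.02, 0],
    [0.3, 0, 0, -0.04, 0],
    [0.3, 0, 0, -0.06, 0],
    [0.3, 0, 0, -0.073, 0],
    [0.3, 0, 0, -0.08, 0],
    [0.3, 0, 0, -0.08, 0],
    [-1, 0, 0, -0.08, 0],
    [-1, 0, 0, -0.08, 0],
    [-1, 0, 0, -0.08, 0],
    [-1, 0, 0, -0.08, 0]
  ],
  "force": 40
}}

```text
clock: 5.1
tcp_pos: [0.5443, 0.3246, 0.0141]
orientation: [-0.144, 1.565, 0.145]
contact_force: [-0.4, 0.0, -0.1]
grip_width: 0.0001
```

```bash
python3 st.py; python3 m1.py
```

```text
5.1 [0.5443 0.3246 0.0141] yaw 0.184 5.0285261427018905e-05 [-0.4  0.  -0.1] [-0.83  0.66  0.26  1.81 -0.25  0.7  -0.24]
t board [0.93]
t mat [0.56, 0.44]
s board [0.7]
s mat [0.71, 0.53]
(array([ 0.56686202,  0.19746573, -1.3894095 ]), np.float64(0.15437614917755127))
(array([ 0.56697084,  0.19570423, -1.38773401]), np.float64(0.03785284236073494))
(array([ 0.62142105, -0.05100347, -1.71073422]), np.float64(0.028181754052639008))
knob 0.86 349 [[0.431, -0.161, 0.12], [0.5, -0.141, 0.23], [0.55, -0.077, 0.237]]
bolt 0.6 380 [[0.434, -0.169, 0.002], [0.501, -0.141, 0.23], [0.552, -0.077, 0.236]]
knob 0.9 348 [[0.43, -0.159, 0.217], [0.503, -0.122, 0.23], [0.576, -0.08, 0.237]]
bolt 0.74 356 [[0.218, -0.158, 0.0], [0.503, -0.121, 0.229], [0.576, -0.027, 0.236]]
```

The fingers shut completely, so they missed the handle. I'll look.

```bash
python3 - <<'E'
from h import *
p=r.grab_frame("scene");save(p,"s3.png",(230,120,390,250,5))
print(proj(p,np.array([.5437,.3238,.009])), proj(p,np.array([.5443,.3246,.0])))
E
```

```text
(np.float64(316.31350792102955), np.float64(189.58955072880784)) (np.float64(316.3848402749932), np.float64(191.85630757646834))
```

View pics/s3.png

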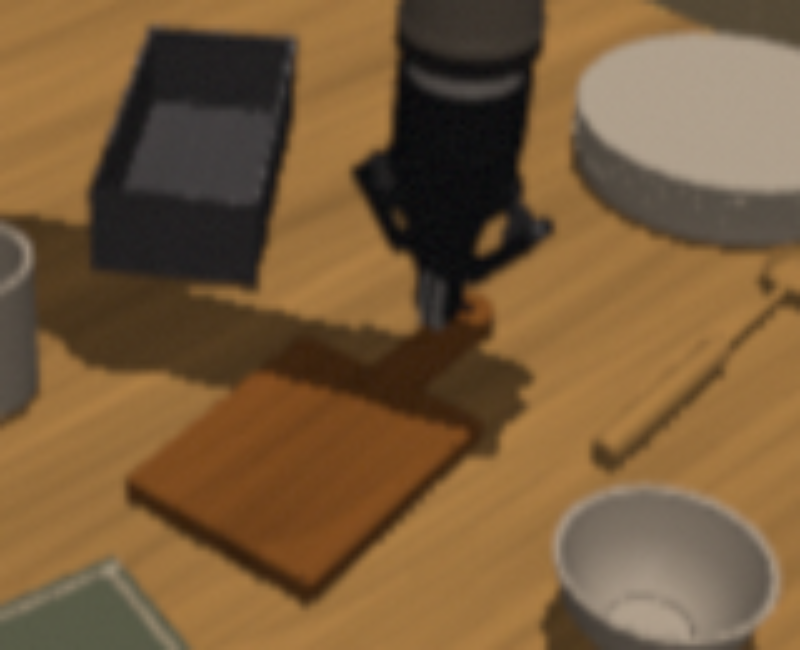

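```bash
python3 - <<'E'
from fit import *
p=r.grab_frame("scene")
o=r.get_obs()["tcp_pos"]
im=cv2.resize(p["pixels"][120:250,230:390],None,fx=6,fy=6,interpolation=cv2.INTER_CUBIC)
def d(X,c):
    u,v=proj(p,np.array(X)); q=(int((u+.5-230)*6),int((v+.5-120)*6)); cv2.circle(im,q,3,c,-1);return q
for z in (0.006,.02,.04): print(z,d([o[0],o[1],z],(0,255,0)))
for P in boardparts(.567,.196,-1.387):
    q=[d([a,b,.018],(255,0,0)) for a,b in P]; cv2.polylines(im,[np.array(q)],True,(255,0,0),1)
im=np.clip(im[150:500,250:750].astype(float)*1.6,0,255).astype(np.uint8)
cv2.imwrite("pics/s4.png",im)
# depth cloud near fingers
C=cloud(p); N=C[(abs(C[:,0]-o[0])<.04)&(abs(C[:,1]-o[1])<.04)&(C[:,2]>.022)&(C[:,2]<.06)]
for a in np.arange(.02,.06,.006):
    k=N[(N[:,2]>=a)&(N[:,2]<a+.006)]
    if len(k): print(round(a,3),len(k),np.round(k.min(0),3),np.round(k.max(0),3))
E
```

```text
0.006 (521, 424)
0.02 (524, 403)
0.04 (527, 372)
0.032 6 [0.54  0.312 0.033] [0.552 0.32  0.038]
0.038 12 [0.536 0.312 0.039] [0.556 0.334 0.044]
0.044 19 [0.534 0.311 0.044] [0.559 0.33  0.05 ]
0.05 16 [0.533 0.309 0.05 ] [0.557 0.33  0.056]
0.056 8 [0.542 0.312 0.056] [0.558 0.328 0.06 ]
```

View pics/s4.png

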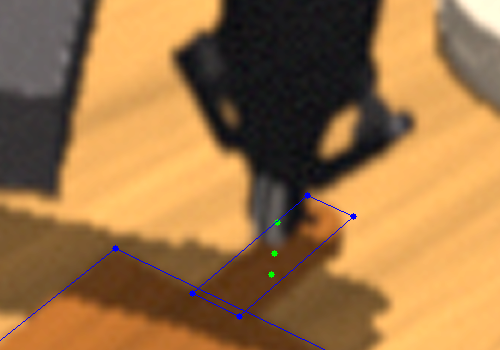

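The closed tips show at crop (270,243), over the handle at z of about 0.027. They seem to have closed above the handle. I'll reopen and check the finger height before going lower.

Call:
{"fn": "play_rows", "kwargs": {
  "plan": [
    [0.3, 0, 0, 0, 0],
    [0.3, 0, 0, 0, 0],
    [0.3, 0, 0, 0, 0],
    [0.3, 0, 0, 0, 0]
  ]
}}

```text
clock: 6.1
tcp_pos: [0.544, 0.3244, 0.0135]
orientation: [-0.144, 1.566, 0.144]
contact_force: [-0.7, -0.2, -0.5]
grip_width: 0.0552
```

```bash
cat > v.py <<'E'
import sys
from fit import *
n=sys.argv[1]
p=r.grab_frame("scene")
o=r.get_obs()["tcp_pos"]
im=cv2.resize(p["pixels"][160:220,275:355],None,fx=9,fy=9,interpolation=cv2.INTER_CUBIC)
im=np.clip(im.astype(float)*1.8,0,255).astype(np.uint8)
for z in (0.0,.02,.04):
    u,v=proj(p,np.array([o[0],o[1],z])); cv2.circle(im,(int((u+.5-275)*9),int((v+.5-160)*9)),3,(0,255,0),-1)
cv2.imwrite("pics/"+n,im)
E
python3 st.py; python3 v.py s5.png
```

```text
6.1 [0.544  0.3244 0.0135] yaw 0.1839 0.05518625904882926 [-0.7 -0.2 -0.5] [-0.83  0.66  0.26  1.81 -0.25  0.7  -0.24]
```

View pics/s5.png

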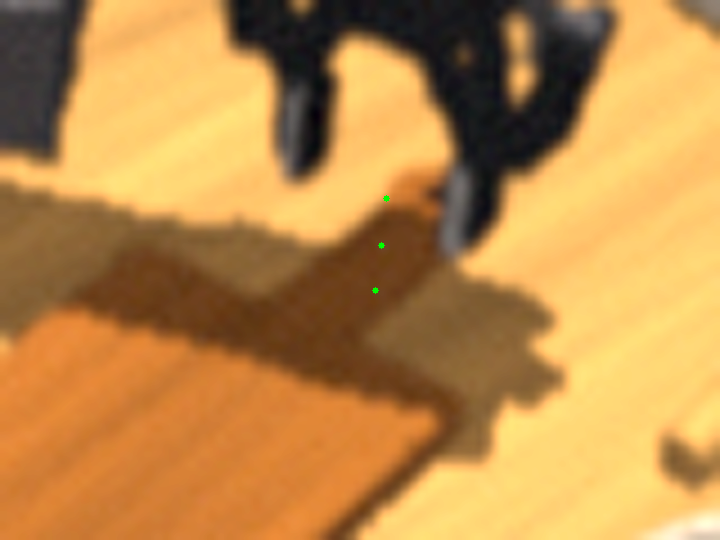

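```bash
python3 - <<'E'
from h import *
p=r.grab_frame("scene"); o=r.get_obs()["tcp_pos"]
C=cloud(p); N=C[(abs(C[:,0]-o[0])<.07)&(abs(C[:,1]-o[1])<.05)&(C[:,2]>.021)&(C[:,2]<.07)]
for a in np.arange(.02,.07,.004):
    k=N[(N[:,2]>=a)&(N[:,2]<a+.004)]
    for s,n in ((k[:,0]<o[0],"L"),(k[:,0]>=o[0],"R")):
        q=k[s]
        if len(q): print(n,round(a,3),len(q),np.round(np.median(q,0),3),np.round(q.min(0)[:2],3),np.round(q.max(0)[:2],3))
E
```

```text
R 0.032 1 [0.578 0.326 0.035] [0.578 0.326] [0.578 0.326]
L 0.036 5 [0.517 0.313 0.038] [0.515 0.306] [0.518 0.322]
R 0.036 1 [0.578 0.325 0.039] [0.578 0.325] [0.578 0.325]
L 0.04 10 [0.515 0.313 0.043] [0.507 0.306] [0.518 0.327]
R 0.04 5 [0.578 0.32  0.042] [0.574 0.318] [0.582 0.325]
L 0.044 5 [0.514 0.309 0.047] [0.507 0.307] [0.516 0.327]
R 0.044 6 [0.581 0.324 0.046] [0.578 0.32 ] [0.585 0.331]
L 0.048 7 [0.516 0.311 0.05 ] [0.504 0.306] [0.518 0.32 ]
R 0.048 6 [0.578 0.32  0.05 ] [0.574 0.319] [0.584 0.334]
L 0.052 8 [0.515 0.309 0.054] [0.512 0.306] [0.517 0.325]
R 0.052 6 [0.584 0.324 0.054] [0.578 0.322] [0.587 0.335]
L 0.056 6 [0.515 0.31  0.059] [0.507 0.306] [0.519 0.324]
R 0.056 9 [0.581 0.324 0.057] [0.574 0.318] [0.584 0.332]
L 0.06 7 [0.515 0.311 0.062] [0.504 0.308] [0.519 0.32 ]
R 0.06 11 [0.582 0.322 0.062] [0.573 0.319] [0.586 0.338]
L 0.064 7 [0.515 0.309 0.065] [0.509 0.306] [0.517 0.328]
R 0.064 6 [0.581 0.324 0.067] [0.572 0.32 ] [0.587 0.337]
L 0.068 5 [0.517 0.31  0.07 ] [0.513 0.307] [0.52  0.329]
R 0.068 4 [0.582 0.323 0.069] [0.578 0.317] [0.585 0.331]
```

Depth puts the open fingertips at z ≈ 0.033, about 20 mm higher than the TCP reading implies. I'll descend in small steps and watch the force.

Call:
{"fn": "play_rows", "kwargs": {
  "plan": [
    [0.3, 0, 0, -0.005, 0],
    [0.3, 0, 0, -0.01, 0],
    [0.3, 0, 0, -0.014, 0],
    [0.3, 0, 0, -0.014, 0]
  ]
}}

```text
clock: 6.6
tcp_pos: [0.5434, 0.3241, -0.0015]
orientation: [-0.145, 1.567, 0.144]
contact_force: [-0.3, 0.7, -0.2]
grip_width: 0.0556
```

```bash
python3 st.py; python3 v.py s6.png
```

```text
6.6 [ 0.5434  0.3241 -0.0015] yaw 0.184 0.05556027510234517 [-0.3  0.7 -0.2] [-0.82  0.68  0.25  1.81 -0.26  0.68 -0.24]
```

View pics/s6.png

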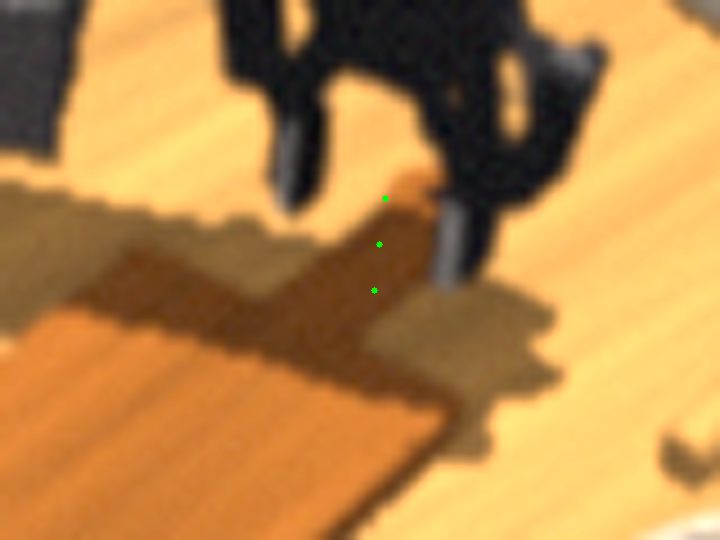

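The tips' midpoint is now at (370,251), so z ≈ 0.017 with no contact force. I'll go another 8 mm down and close.

Call:
{"fn": "play_rows", "kwargs": {
  "plan": [
    [0.3, 0, 0, -0.004, 0],
    [0.3, 0, 0, -0.008, 0],
    [0.3, 0, 0, -0.008, 0],
    [-1, 0, 0, -0.008, 0],
    [-1, 0, 0, -0.008, 0],
    [-1, 0, 0, -0.008, 0],
    [-1, 0, 0, -0.008, 0]
  ],
  "force": 40
}}

```text
clock: 7.35
tcp_pos: [0.5442, 0.3245, -0.0082]
orientation: [-0.144, 1.565, 0.145]
contact_force: [-1.0, -0.4, 1.4]
grip_width: 0.0268
```

```bash
python3 st.py; python3 m1.py | grep array; python3 v.py s7.png
```

```text
7.35 [ 0.5442  0.3245 -0.0082] yaw 0.1839 0.026767691533030217 [-1.  -0.4  1.4] [-0.82  0.69  0.25  1.81 -0.26  0.66 -0.23]
(array([ 0.56718253,  0.19644867, -1.40035823]), np.float64(0.13110165297985077))
(array([ 0.56499641,  0.19781873, -1.37504378]), np.float64(0.1294930875301361))
(array([ 0.63079727, -0.04633961, -1.76943667]), np.float64(4.8562912940979))
```

View pics/s7.png

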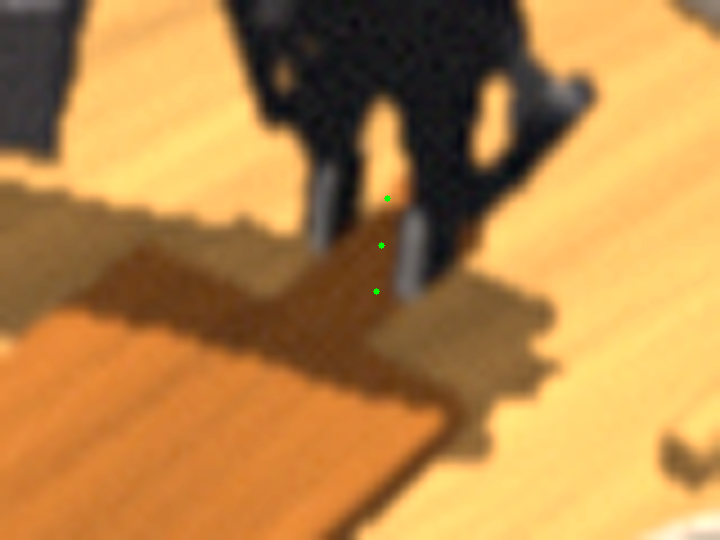

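The handle is gripped at 26.8 mm width, with a pad on each side of it at (325,240) and (410,290). Now I slide it to the mat.

Call:
{"fn": "play_rows", "kwargs": {
  "plan": [
    [-1, 0.005, -0.012, 0, -0.016],
    [-1, 0.015, -0.039, 0, -0.05],
    [-1, 0.029, -0.074, 0, -0.095],
    [-1, 0.043, -0.11, 0, -0.142],
    [-1, 0.057, -0.147, 0, -0.19],
    [-1, 0.071, -0.183, 0, -0.235],
    [-1, 0.084, -0.216, 0, -0.278],
    [-1, 0.092, -0.237, 0, -0.304],
    [-1, 0.096, -0.247, 0, -0.317],
    [-1, 0.096, -0.247, 0, -0.317]
  ]
}}

```text
clock: 8.9
tcp_pos: [0.6408, 0.075, -0.0082]
orientation: [0.105, 1.567, -0.107]
contact_force: [0.6, -4.5, 6.3]
grip_width: 0.0269
```

```bash
cat > m2.py <<'E'
from fit import *
import sys
t=r.grab_frame("top");s=r.grab_frame("scene")
for p,n in ((t,"t"),(s,"s")):
    o=r.outline_of(p,"board")
    print(n,[(round(q["conf"],2),int(q["mask"].sum())) for q in o])
    for q in o[:2]:
        print(fit([p],[q["mask"].astype(np.float32)],boardparts,.018,[.6215,-.0514,-1.704]))
im=np.hstack([cv2.resize(t["pixels"][130:240,220:350],None,fx=3,fy=3),cv2.resize(s["pixels"][180:330,170:320],(495,330)[::-1] and (400,330))])
cv2.imwrite("pics/"+sys.argv[1],im)
E
python3 st.py; python3 m2.py b1.png
```

```text
8.9 [ 0.6408  0.075  -0.0082] yaw -0.1353 0.02692267482108607 [ 0.6 -4.5  6.3] [-0.44  0.72  0.31  1.79 -0.32  0.69 -0.08]
t [(0.57, 1864)]
(array([ 0.6235122 , -0.05715542, -1.72650204]), np.float64(0.3569273054599762))
s [(0.9, 3270), (0.38, 425)]
(array([ 0.62173269, -0.04926743, -1.70989418]), np.float64(0.20642201602458954))
(array([-3.12783333,  2.05793333,  2.116     ]), np.float64(1.0))
```

View pics/b1.png

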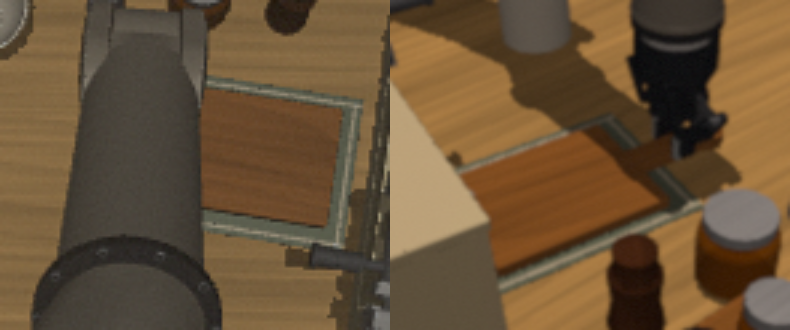

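The board looks centred on the mat, with about 20 mm of margin in the top crop. I'll release, rise and check.

Call:
{"fn": "play_rows", "kwargs": {
  "plan": [
    [-1, 0, 0, 0, 0],
    [0.2, 0, 0, 0, 0],
    [0.2, 0, 0, 0, 0],
    [0.2, 0, 0, 0.01, 0],
    [0.2, 0, 0, 0.04, 0],
    [0.2, 0, 0, 0.085, 0],
    [0.2, 0, 0, 0.13, 0],
    [0.2, -0.04, 0.01, 0.17, 0],
    [0.2, -0.08, 0.02, 0.21, 0],
    [0.2, -0.12, 0.03, 0.25, 0]
  ]
}}

```text
clock: 10.1
tcp_pos: [0.534, 0.104, 0.2275]
orientation: [0.104, 1.568, -0.104]
contact_force: [0.2, 1.4, 1.4]
grip_width: 0.0512
```

```bash
python3 st.py; python3 m2.py b2.png
```

```text
10.1 [0.534  0.104  0.2275] yaw -0.1326 0.05117252863909515 [0.2 1.4 1.4] [-0.67  0.26  0.44  1.88 -0.13  1.03 -0.31]
t [(0.93, 2028), (0.45, 1046)]
(array([ 0.62362899, -0.05625639, -1.72519964]), np.float64(0.26735085248947144))
(array([ 0.63863006, -0.07901552, -1.75469572]), np.float64(2.349964141845703))
s [(0.65, 3499)]
(array([ 0.62295639, -0.04830305, -1.70145788]), np.float64(0.13536010682582855))
```

View pics/b2.png

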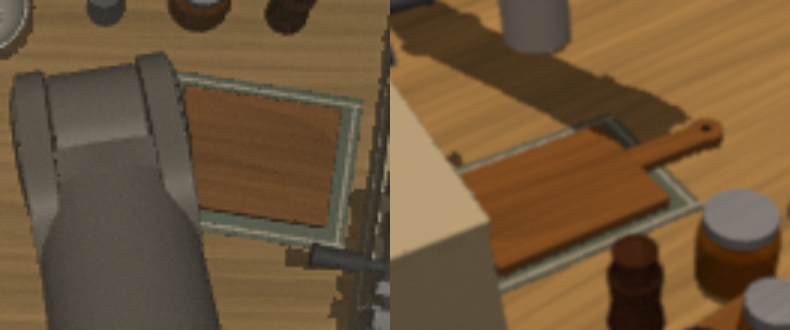

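```bash
python3 - <<'E'
from fit import *
p=r.grab_frame("top")
hsv=cv2.cvtColor(p["pixels"],cv2.COLOR_BGR2HSV)
ok=np.zeros((384,512),bool); ok[140:215,292:342]=True
# mat = greyish/green: board edges by mask network & by colour
b,g,rd=[p["pixels"][...,i].astype(float) for i in range(3)]
wood=((rd-b)>0.28*rd)
def f(parts,mask,h,x0):
    def cost(v): return np.abs(render(p,parts(*v),h)-mask)[ok].sum()
    return minimize(cost,x0,method="Nelder-Mead",options=dict(initial_simplex=np.array(x0)+np.array([[0,0,0],[.008,0,0],[0,.008,0],[0,0,.06]])))
m=r.outline_of(p,"board")[0]["mask"]
a=f(boardparts,m.astype(float),.018,[.6215,-.0514,-1.704]);print("net board",a.x,a.fun)
mm=r.outline_of(p,"mat"); print([(q["conf"],q["mask"].sum()) for q in mm])
if mm:
    a=f(matparts,(mm[0]["mask"]|m).astype(float),.001,[.6215,-.0514,-1.704]);print("net mat",a.x,a.fun)
im=cv2.resize(p["pixels"][130:230,270:350],None,fx=6,fy=6,interpolation=cv2.INTER_CUBIC)
for P,h,c in [(boardparts(.6215,-.0514,-1.704),.018,(255,0,0)),(matparts(.6215,-.0514,-1.704),.001,(0,255,0))]:
    for q in P: cv2.polylines(im,[np.array([((np.array(proj(p,np.array([x,y,h])))+.5-[270,130])*6).astype(int) for x,y in q])],True,c,1)
cv2.imwrite("pics/b3.png",im)
E
```

```text
net board [ 0.62432332 -0.05022285 -1.69823788] 64.625
[(0.55, np.int64(967))]
net mat [ 0.62129895 -0.05231562 -1.71318357] 98.3125
```

View pics/b3.png

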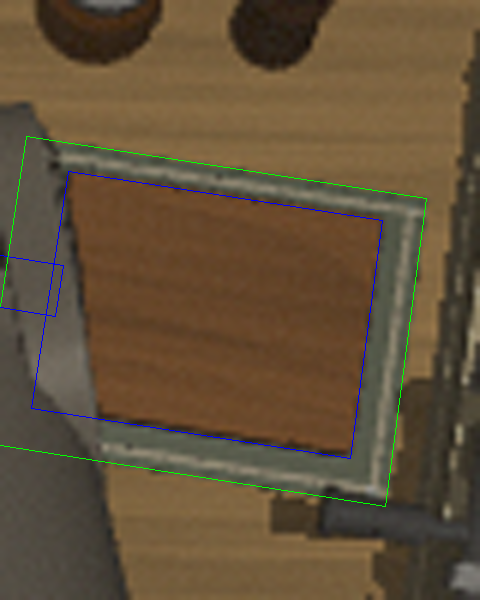

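The overlay matches: blade blue outline at (70,172)–(382,220)–(350,457), mat green outline around it. The board is within about 2–3 mm of centre and square. Next I need the knob.

```bash
python3 - <<'E'
from h import *
n=np.array([.138,.990,0]);e=np.array([.990,-.138,0]);F=np.array([.594+.138*.11,-.2846+.99*.11,0])
for nm in ("top","scene"):
    p=r.grab_frame(nm);C=cloud(p)-F
    Q=np.stack([C@e,C@n,C[:,2]],1)
    N=Q[(Q[:,2]>.195)&(Q[:,2]<.26)&(Q[:,1]>-.02)&(Q[:,1]<.1)&(Q[:,0]>-.2)&(Q[:,0]<.0)]
    for a in np.arange(.0,.095,.008):
        k=N[(N[:,1]>=a)&(N[:,1]<a+.008)]
        if len(k): print(nm,round(a,3),len(k),np.round([*np.percentile(k[:,0],[2,50,98]),*np.percentile(k[:,2],[2,50,98])],3))
    print(r.pinpoint(p,"knob")[:1], r.pinpoint(p,"gate_hinge")[:1])
    G=Q[(Q[:,2]>.05)&(Q[:,2]<.2)&(abs(Q[:,1])<.03)&(abs(Q[:,0])<.13)]
    if len(G): print("gate face n", np.round(np.percentile(G[:,1],[10,50,90]),3),len(G))
E
```

```text
top 0.0 255 [-0.184 -0.099 -0.006  0.21   0.238  0.259]
top 0.008 174 [-0.183 -0.112 -0.039  0.226  0.234  0.254]
top 0.016 161 [-0.182 -0.109 -0.038  0.22   0.232  0.254]
top 0.024 72 [-0.176 -0.16  -0.047  0.207  0.23   0.253]
top 0.032 13 [-0.128 -0.122 -0.113  0.223  0.228  0.232]
top 0.04 22 [-0.129 -0.122 -0.114  0.222  0.231  0.235]
top 0.048 19 [-0.128 -0.12  -0.112  0.224  0.231  0.235]
top 0.056 24 [-0.129 -0.121 -0.113  0.224  0.23   0.235]
top 0.064 20 [-0.128 -0.12  -0.112  0.225  0.23   0.233]
top 0.072 21 [-0.131 -0.121 -0.112  0.224  0.23   0.235]
top 0.08 18 [-0.13  -0.121 -0.112  0.217  0.23   0.238]
[{'position': [0.6492, 0.5664], 'conf': 0.81}] [{'position': [0.7029, 0.3432], 'conf': 0.74}]
gate face n [-0.01  -0.004  0.   ] 695
scene 0.0 9 [-0.174 -0.163 -0.05   0.241  0.252  0.254]
scene 0.008 170 [-0.18  -0.096 -0.035  0.226  0.235  0.253]
scene 0.016 148 [-0.177 -0.116 -0.035  0.219  0.233  0.253]
scene 0.024 59 [-0.177 -0.161 -0.043  0.217  0.229  0.253]
scene 0.032 26 [-0.125 -0.117 -0.111  0.219  0.227  0.232]
scene 0.04 31 [-0.124 -0.115 -0.112  0.219  0.229  0.233]
scene 0.048 30 [-0.124 -0.115 -0.111  0.218  0.228  0.233]
scene 0.056 29 [-0.122 -0.114 -0.112  0.22   0.229  0.233]
scene 0.064 29 [-0.123 -0.115 -0.111  0.22   0.229  0.234]
scene 0.072 38 [-0.125 -0.114 -0.109  0.216  0.229  0.235]
scene 0.08 10 [-0.125 -0.113 -0.11   0.22   0.232  0.235]
[{'position': [0.3428, 0.4768], 'conf': 0.8}] []
```

Call:
{"fn": "play_rows", "kwargs": {
  "plan": [
    [0.3, -0.004, -0.035, 0.01, 0],
    [0.3, -0.008, -0.075, 0.02, 0],
    [0.3, -0.012, -0.115, 0.02, 0],
    [0.3, -0.016, -0.155, 0.02, -0.006],
    [0.3, -0.02, -0.19, 0.02, -0.006],
    [0.3, -0.021, -0.207, 0.02, -0.006],
    [0.3, -0.021, -0.207, 0.02, -0.006],
    [0.3, -0.021, -0.207, 0.02, -0.006]
  ]
}}

```text
clock: 11.55
tcp_pos: [0.5147, -0.103, 0.2458]
orientation: [0.11, 1.568, -0.109]
contact_force: [-0.4, 0.4, -0.0]
grip_width: 0.0557
```

```bash
cat > k.py <<'E'
from h import *
import sys
p=r.grab_frame("scene");save(p,sys.argv[1],(110,90,240,220,5))
n=np.array([.138,.990,0]);e=np.array([.990,-.138,0]);F=np.array([.594+.138*.11,-.2846+.99*.11,0])
C=cloud(p)-F;Q=np.stack([C@e,C@n,C[:,2]],1)
N=Q[(Q[:,2]>.20)&(Q[:,2]<.33)&(Q[:,1]>.03)&(Q[:,1]<.12)&(Q[:,0]>-.2)&(Q[:,0]<.0)]
for a in np.arange(.2,.33,.006):
    k=N[(N[:,2]>=a)&(N[:,2]<a+.006)]
    if len(k):
        print(round(a,3),len(k),"e",np.round(np.sort(k[:,0])[[0,len(k)//2,-1]],3),"n",np.round(np.percentile(k[:,1],[2,50,98]),3))
E
python3 st.py; python3 k.py k2.png
```

```text
11.55 [ 0.5147 -0.103   0.2458] yaw -0.1394 0.05569430981506933 [-0.4  0.4 -0. ] [-0.4   0.21  0.56  1.9  -0.13  1.06  0.07]
0.212 5 e [-0.12  -0.116 -0.113] n [0.043 0.06  0.08 ]
0.218 36 e [-0.119 -0.113 -0.11 ] n [0.033 0.056 0.082]
0.224 69 e [-0.123 -0.113 -0.109] n [0.031 0.054 0.08 ]
0.23 67 e [-0.125 -0.117 -0.112] n [0.038 0.055 0.081]
0.266 18 e [-0.134 -0.071 -0.068] n [0.049 0.056 0.068]
0.272 35 e [-0.133 -0.071 -0.062] n [0.048 0.055 0.069]
0.278 43 e [-0.137 -0.068 -0.061] n [0.047 0.053 0.068]
0.284 45 e [-0.135 -0.069 -0.061] n [0.048 0.055 0.069]
0.29 47 e [-0.135 -0.068 -0.06 ] n [0.047 0.054 0.068]
0.296 32 e [-0.134 -0.068 -0.06 ] n [0.047 0.052 0.068]
0.302 23 e [-0.137 -0.13  -0.061] n [0.047 0.052 0.066]
0.308 15 e [-0.138 -0.132 -0.048] n [0.045 0.047 0.059]
0.314 51 e [-0.159 -0.047 -0.043] n [0.045 0.05  0.07 ]
0.32 77 e [-0.163 -0.05  -0.042] n [0.046 0.056 0.069]
0.326 25 e [-0.158 -0.066 -0.041] n [0.044 0.048 0.068]
```

View pics/k2.png

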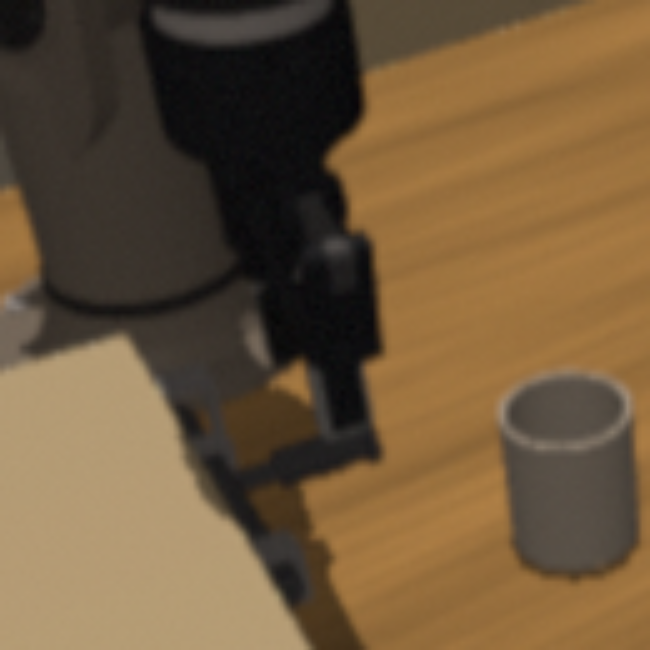

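Call:
{"fn": "play_rows", "kwargs": {
  "plan": [
    [0.3, 0, 0, 0, 0],
    [0.3, 0, 0, 0, 0]
  ]
}}

```text
clock: 11.8
tcp_pos: [0.5148, -0.1022, 0.2458]
orientation: [0.108, 1.568, -0.107]
contact_force: [0.5, 0.0, 0.2]
grip_width: 0.0557
```

```bash
python3 st.py
```

```text
11.8 [ 0.5148 -0.1022  0.2458] yaw -0.1369 0.055673929204730264 [0.5 0.  0.2] [-0.4   0.21  0.56  1.9  -0.13  1.06  0.07]
```

The fingers sit above the knob, with the knob at crop (310,460) and the right finger at (340,400). They're offset 16 mm along the gate because the earlier row was rate-limited. I'll correct that, descend and grip.

Call:
{"fn": "play_rows", "kwargs": {
  "plan": [
    [0.3, -0.016, 0.002, 0, 0],
    [0.3, -0.016, 0.002, 0, 0],
    [0.3, -0.016, 0.002, -0.015, 0],
    [0.3, -0.016, 0.002, -0.03, 0],
    [0.3, -0.016, 0.002, -0.042, 0],
    [0.3, -0.016, 0.002, -0.052, 0],
    [0.3, -0.016, 0.002, -0.052, 0],
    [0.3, -0.016, 0.002, -0.052, 0]
  ]
}}

```text
clock: 12.6
tcp_pos: [0.4987, -0.1015, 0.194]
orientation: [0.109, 1.568, -0.109]
contact_force: [0.2, -1.1, 0.3]
grip_width: 0.0557
```

```bash
python3 st.py; python3 k.py k3.png
```

```text
12.6 [ 0.4987 -0.1015  0.194 ] yaw -0.1391 0.05567146511960133 [ 0.2 -1.1  0.3] [-0.38  0.24  0.55  2.   -0.16  0.94  0.1 ]
0.212 8 e [-0.149 -0.086 -0.084] n [0.043 0.056 0.064]
0.218 50 e [-0.152 -0.113 -0.08 ] n [0.034 0.051 0.082]
0.224 70 e [-0.151 -0.114 -0.077] n [0.031 0.048 0.077]
0.23 67 e [-0.149 -0.116 -0.077] n [0.038 0.05  0.066]
0.236 34 e [-0.152 -0.084 -0.077] n [0.047 0.053 0.067]
0.242 32 e [-0.15  -0.08  -0.077] n [0.047 0.053 0.066]
0.248 23 e [-0.154 -0.148 -0.077] n [0.047 0.05  0.064]
0.254 8 e [-0.152 -0.146 -0.078] n [0.046 0.048 0.063]
0.26 22 e [-0.179 -0.084 -0.06 ] n [0.044 0.047 0.066]
0.266 60 e [-0.179 -0.063 -0.059] n [0.044 0.052 0.069]
0.272 46 e [-0.174 -0.065 -0.057] n [0.045 0.055 0.07 ]
0.278 38 e [-0.181 -0.087 -0.056] n [0.041 0.046 0.068]
0.284 57 e [-0.18  -0.062 -0.055] n [0.041 0.047 0.067]
0.29 54 e [-0.178 -0.057 -0.054] n [0.041 0.05  0.069]
0.296 59 e [-0.141 -0.063 -0.053] n [0.041 0.05  0.072]
0.302 64 e [-0.14  -0.085 -0.052] n [0.038 0.049 0.074]
0.308 76 e [-0.137 -0.081 -0.05 ] n [0.038 0.048 0.076]
0.314 134 e [-0.133 -0.078 -0.05 ] n [0.038 0.051 0.075]
0.32 85 e [-0.112 -0.078 -0.053] n [0.043 0.057 0.069]
0.326 26 e [-0.104 -0.082 -0.078] n [0.047 0.053 0.066]
```

View pics/k3.png

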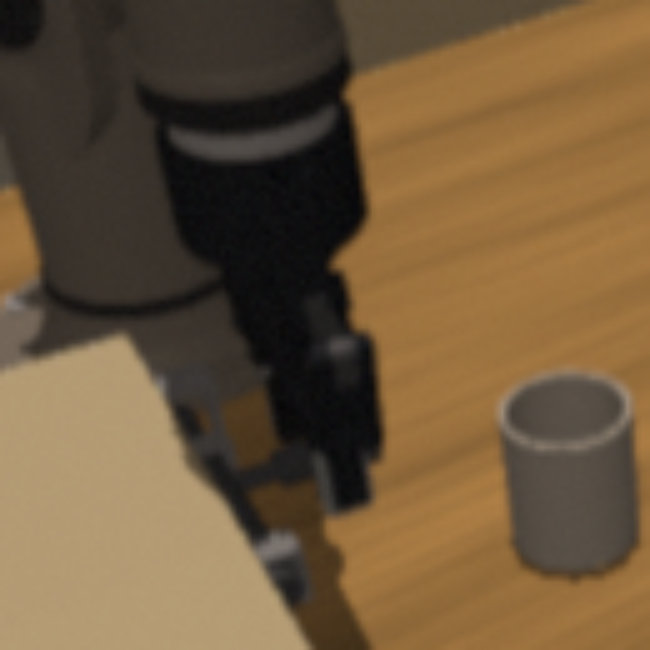

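The fingers straddle the knob at (280,465) and there's no contact force. Now I close.

Call:
{"fn": "play_rows", "kwargs": {
  "plan": [
    [-1, 0, 0, 0, 0],
    [-1, 0, 0, 0, 0],
    [-1, 0, 0, 0, 0],
    [-1, 0, 0, 0, 0],
    [-1, 0, 0, 0, 0]
  ],
  "force": 50
}}

```text
clock: 13.15
tcp_pos: [0.4988, -0.1016, 0.1944]
orientation: [0.109, 1.567, -0.109]
contact_force: [-1.6, 0.1, 5.4]
grip_width: 0.0165
```

```bash
python3 st.py
```

```text
13.15 [ 0.4988 -0.1016  0.1944] yaw -0.1391 0.01650762229050494 [-1.6  0.1  5.4] [-0.38  0.24  0.55  2.   -0.15  0.94  0.1 ]
```

The knob is gripped. Lift 8.5 mm.

Call:
{"fn": "play_rows", "kwargs": {
  "plan": [
    [-1, 0, 0, 0.002, 0],
    [-1, 0, 0, 0.004, 0],
    [-1, 0, 0, 0.006, 0],
    [-1, 0, 0, 0.008, 0],
    [-1, 0, 0, 0.0085, 0],
    [-1, 0, 0, 0.0085, 0]
  ]
}}

```text
clock: 13.75
tcp_pos: [0.4981, -0.1014, 0.2023]
orientation: [0.109, 1.569, -0.109]
contact_force: [-1.0, -0.4, -6.2]
grip_width: 0.016
```

```bash
python3 st.py; python3 k.py k4.png | head -6
```

```text
13.75 [ 0.4981 -0.1014  0.2023] yaw -0.139 0.016012656728780876 [-1.  -0.4 -6.2] [-0.39  0.23  0.55  1.99 -0.15  0.96  0.09]
0.218 11 e [-0.117 -0.106 -0.104] n [0.049 0.059 0.08 ]
0.224 34 e [-0.119 -0.111 -0.098] n [0.032 0.051 0.081]
0.23 63 e [-0.135 -0.112 -0.097] n [0.031 0.052 0.081]
0.236 70 e [-0.132 -0.114 -0.097] n [0.038 0.052 0.082]
0.242 29 e [-0.134 -0.104 -0.098] n [0.047 0.052 0.073]
0.248 28 e [-0.132 -0.1   -0.096] n [0.047 0.053 0.066]
```

View pics/k4.png

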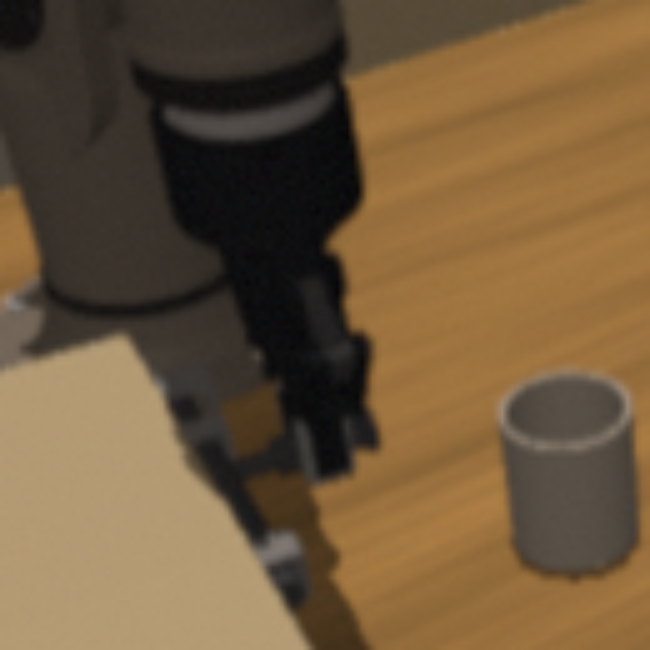

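The knob has risen about 8 mm, at crop (270,455). Draw the bolt along the gate, first in small steps.

Call:
{"fn": "play_rows", "kwargs": {
  "plan": [
    [-1, 0.002, 0, 0.0005, 0],
    [-1, 0.006, -0.001, 0.0005, 0],
    [-1, 0.011, -0.0015, 0.0005, 0],
    [-1, 0.016, -0.002, 0.0005, 0],
    [-1, 0.021, -0.003, 0.0005, 0],
    [-1, 0.026, -0.0036, 0.0005, 0],
    [-1, 0.031, -0.0043, 0.0005, 0],
    [-1, 0.036, -0.005, 0.0005, 0],
    [-1, 0.0415, -0.0058, 0.0005, 0],
    [-1, 0.0415, -0.0058, 0.0005, 0]
  ]
}}

```text
clock: 14.8
tcp_pos: [0.5405, -0.1073, 0.2024]
orientation: [0.109, 1.568, -0.109]
contact_force: [0.5, -0.1, -16.9]
grip_width: 0.0163
```

```bash
python3 st.py; python3 k.py k5.png | head -6; python3 - <<'E'
from h import *
p=r.grab_frame("top");save(p,"t5.png",(290,90,400,260,4))
E
```

```text
14.8 [ 0.5405 -0.1073  0.2024] yaw -0.1388 0.0163060479289387 [  0.5  -0.1 -16.9] [-0.36  0.31  0.54  1.89 -0.19  0.99  0.13]
0.218 11 e [-0.077 -0.063 -0.062] n [0.039 0.057 0.067]
0.224 36 e [-0.074 -0.067 -0.056] n [0.032 0.055 0.081]
0.23 71 e [-0.089 -0.068 -0.054] n [0.031 0.051 0.081]
0.236 69 e [-0.089 -0.071 -0.055] n [0.038 0.049 0.082]
0.242 30 e [-0.092 -0.057 -0.054] n [0.047 0.053 0.068]
0.248 30 e [-0.09  -0.058 -0.055] n [0.047 0.053 0.065]
```

View pics/k5.png

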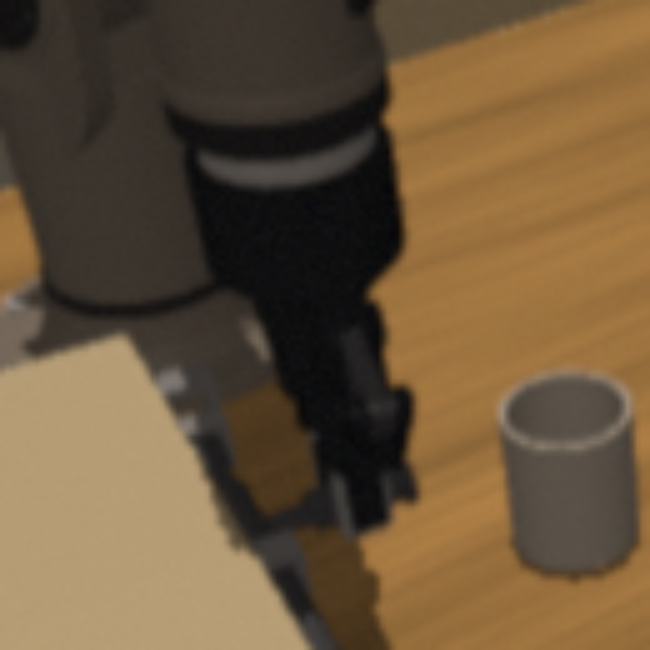

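View pics/t5.png

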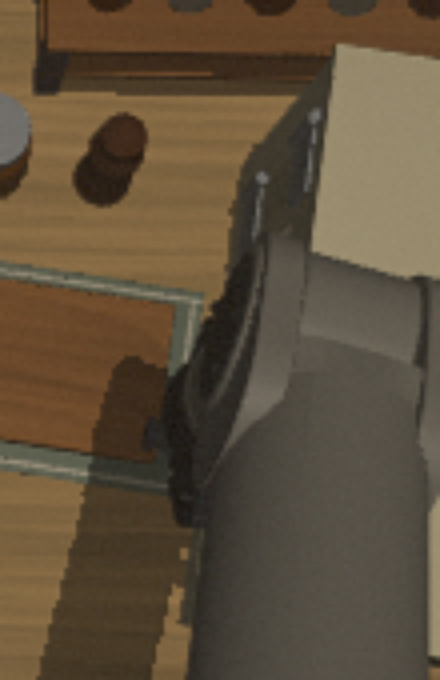

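The bolt is drawn 42 mm (the knob's e coordinate went from -0.117 to -0.075). Vertical load rose to 17 N, because the barrel reaches its tilt stop as the lever shortens. I'll ease down a little and work out the opening arc.

```bash
python3 - <<'E'
import numpy as np
from h import *
p=r.grab_frame("top"); q=r.pinpoint(p,"gate_hinge"); print([(x["conf"],np.round(world(p,x["position"][0]*512,x["position"][1]*384,.15),3)) for x in q[:2]])
n=np.array([.138,.990]);e=np.array([.990,-.138]);F=np.array([.6092,-.1757])
t=np.array([.5405,-.1073])-F;t=np.array([t@e,t@n]);H=np.array([.147,-.003]);d=t-H
for th in (.04,.08,.12,.16,.2,.24,.28,.32,.345):
    c,s=np.cos(th),np.sin(th); v=H+[c*d[0]+s*d[1],-s*d[0]+c*d[1]]-t; w=v[0]*e+v[1]*n; print(th,np.round(w,4))
E
```

```text
[(0.58, array([ 0.758, -0.198,  0.15 ]))]
0.04 [0.0038 0.0085]
0.08 [0.008  0.0168]
0.12 [0.0125 0.0249]
0.16 [0.0173 0.0329]
0.2 [0.0225 0.0406]
0.24 [0.0279 0.0482]
0.28 [0.0336 0.0555]
0.32 [0.0397 0.0626]
0.345 [0.0436 0.0669]
```

Call:
{"fn": "play_rows", "kwargs": {
  "plan": [
    [-1, 0, 0, -0.0015, 0],
    [-1, 0, 0, -0.003, 0],
    [-1, 0, 0, -0.003, 0],
    [-1, 0.0019, 0.0042, -0.003, -0.02],
    [-1, 0.0038, 0.0085, -0.003, -0.04],
    [-1, 0.0058, 0.0126, -0.003, -0.06],
    [-1, 0.008, 0.0168, -0.003, -0.08],
    [-1, 0.0102, 0.0209, -0.003, -0.1],
    [-1, 0.0102, 0.0209, -0.003, -0.1]
  ]
}}

```text
clock: 15.9
tcp_pos: [0.5517, -0.0858, 0.2008]
orientation: [0.188, 1.56, -0.188]
contact_force: [0.2, -3.0, 4.2]
grip_width: 0.0161
```

```bash
python3 st.py; python3 - <<'E'
from h import *
p=r.grab_frame("top");save(p,"t6.png",(290,90,400,260,4))
p=r.grab_frame("scene");save(p,"k6.png",(110,90,240,220,5))
E
```

```text
15.9 [ 0.5517 -0.0858  0.2008] yaw -0.2391 0.01609254820453981 [ 0.2 -3.   4.2] [-0.4   0.33  0.55  1.88 -0.2   0.99  0.  ]
```

View pics/t6.png

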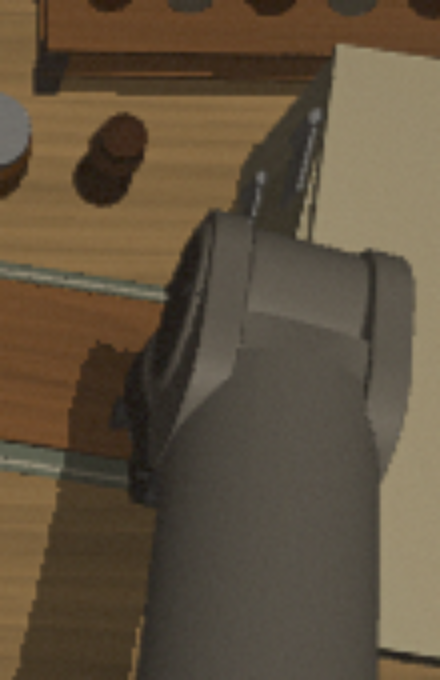

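View pics/k6.png

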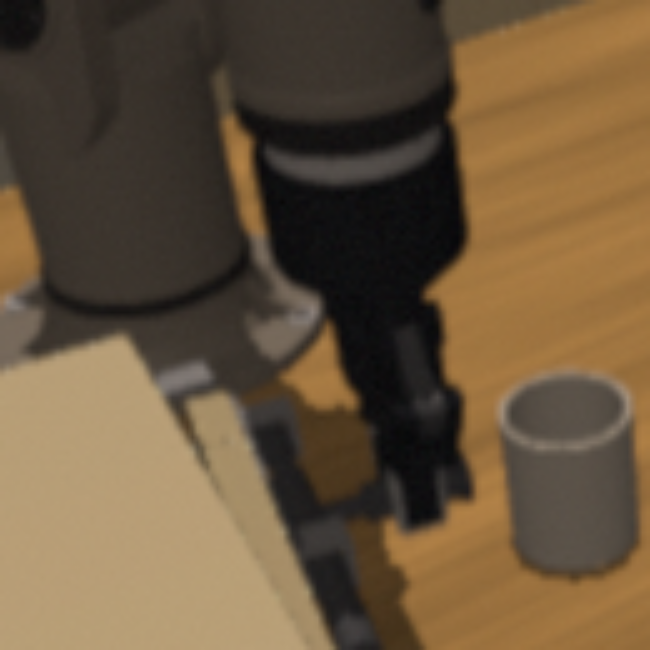

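The gate is opening: in the scene crop its top edge has left the frame at (210,400)–(330,640). Forces are low, so I continue to 0.345 rad.

Call:
{"fn": "play_rows", "kwargs": {
  "plan": [
    [-1, 0.0023, 0.004, 0, -0.02],
    [-1, 0.0047, 0.008, 0, -0.04],
    [-1, 0.0097, 0.0159, 0, -0.08],
    [-1, 0.015, 0.0235, 0, -0.12],
    [-1, 0.0205, 0.031, 0, -0.16],
    [-1, 0.0264, 0.0382, 0, -0.2],
    [-1, 0.03, 0.042, 0, -0.223],
    [-1, 0.0334, 0.046, 0, -0.245],
    [-1, 0.0334, 0.046, 0, -0.245],
    [-1, 0.0334, 0.046, 0, -0.245]
  ]
}}

```text
clock: 17.0
tcp_pos: [0.5838, -0.0405, 0.2005]
orientation: [0.38, 1.537, -0.38]
contact_force: [-2.1, -2.9, 7.5]
grip_width: 0.0163
```

```bash
python3 st.py; cat > g.py <<'E'
from h import *
import sys
t=r.grab_frame("top");s=r.grab_frame("scene")
save(t,"t"+sys.argv[1],(200,90,400,260,4)); save(s,"k"+sys.argv[1],(110,90,240,220,5))
n=np.array([.138,.990,0]);e=np.array([.990,-.138,0]);F=np.array([.6092,-.1757,0])
for nm,p in (("t",t),("s",s)):
    C=cloud(p)-F;Q=np.stack([C@e,C@n,C[:,2]],1)
    G=Q[(abs(Q[:,2]-.255)<.005)&(Q[:,1]>-.03)&(Q[:,1]<.13)&(Q[:,0]>-.2)&(Q[:,0]<.16)]
    # top edge of gate: fit line n = a + b e (RANSAC-ish)
    if len(G)>10:
        (vx,vy,x0,y0)=cv2.fitLine(G[:,:2].astype(np.float32),cv2.DIST_HUBER,0,.003,.001).ravel()
        print(nm,len(G),"angle",np.arctan2(-vy*np.sign(vx),abs(vx)),"pt",x0,y0, "e-range",G[:,0].min(),G[:,0].max())
        i=np.argmin(G[:,0]); print("  outermost",np.round(G[np.argsort(G[:,0])[:5]],3).tolist())
    for q in r.pinpoint(p,"gate_edge")[:2]:
        w=world(p,q["position"][0]*512,q["position"][1]*384,.15)-F; print("  edge",q["conf"],w@e,w@n)
E
python3 g.py 7.png
```

```text
17.0 [ 0.5838 -0.0405  0.2005] yaw -0.4847 0.01627388851227692 [-2.1 -2.9  7.5] [-0.49  0.38  0.59  1.82 -0.25  1.01 -0.29]
t 92 angle -0.013708812 pt 0.08426114 0.0043634665 e-range -0.13166788380032854 0.15437031685217026
  outermost [[-0.132, 0.002, 0.259], [-0.129, 0.002, 0.26], [-0.127, 0.002, 0.259], [-0.109, 0.002, 0.258], [-0.091, 0.002, 0.259]]
s 905 angle 0.3111328 pt 0.007708698 0.041082215 e-range -0.17672651155256394 0.12978879621192516
  outermost [[-0.177, 0.021, 0.252], [-0.176, 0.014, 0.252], [-0.176, 0.023, 0.252], [-0.175, 0.007, 0.253], [-0.174, 0.016, 0.253]]
  edge 0.92 -0.14154581294103322 0.09261621211461904
```

View pics/k7.png

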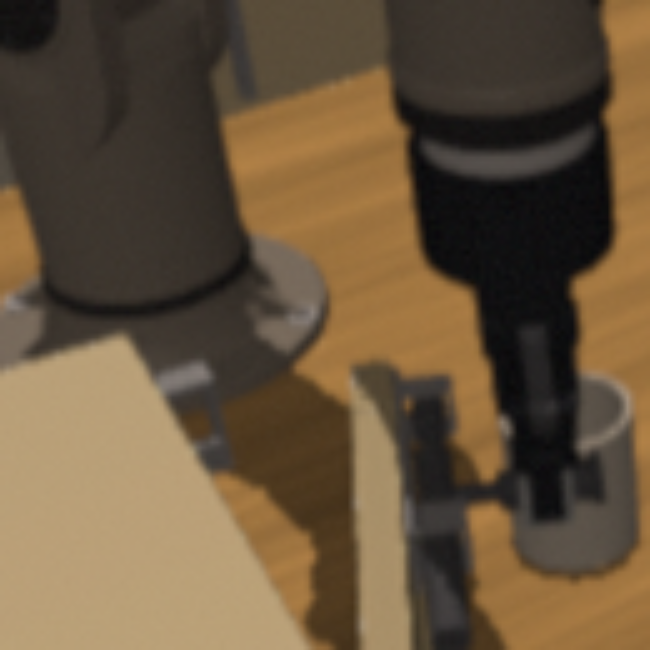

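View pics/t7.png

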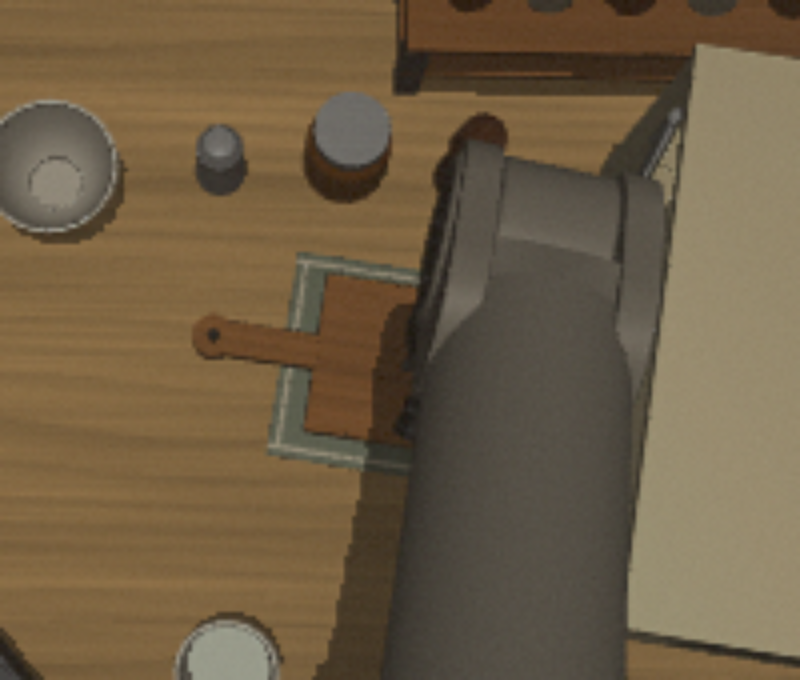

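```bash
cat > g2.py <<'E'
from h import *
s=r.grab_frame("scene")
n=np.array([.138,.990,0]);e=np.array([.990,-.138,0]);F=np.array([.6092,-.1757,0])
C=cloud(s)-F;Q=np.stack([C@e,C@n,C[:,2]],1)
G=Q[(abs(Q[:,2]-.255)<.004)&(Q[:,1]>-.02)&(Q[:,1]<.13)&(Q[:,0]>-.16)&(Q[:,0]<.14)]
G=G[G[:,1]> (0.147-G[:,0])*np.tan(.22)-.02]
# front and back envelope per bin
for a in np.arange(-.16,.14,.03):
    k=G[(G[:,0]>=a)&(G[:,0]<a+.03)]
    if len(k): print(round(a+.015,3),len(k),np.round(np.percentile(k[:,1]-(.147-k[:,0]-0)*np.tan(.34),[3,50,97]),4))
l=cv2.fitLine(G[:,:2].astype(np.float32),cv2.DIST_HUBER,0,.003,.001).ravel();print(len(G),"angle",-np.arctan(l[1]/l[0]),l, "min e",np.round(G[np.argsort(G[:,0])[[0,3,8]]],3).tolist())
for q in r.pinpoint(s,"gate_edge")[:2]:
    w=world(s,q["position"][0]*512,q["position"][1]*384,.15)-F; print("edge",q["conf"],w@e,w@n)
E
python3 g2.py; python3 st.py
```

```text
-0.145 4 [-0.0165 -0.0134 -0.0103]
-0.115 75 [-0.0177 -0.0086  0.0007]
-0.085 78 [-0.0175 -0.0084 -0.0001]
-0.055 86 [-0.0174 -0.0087  0.0002]
-0.025 103 [-0.0182 -0.0084  0.0004]
0.005 102 [-0.0174 -0.0092 -0.0005]
0.035 125 [-0.0184 -0.0091 -0.0001]
0.065 132 [-0.0179 -0.0095 -0.0004]
0.095 109 [-0.0163 -0.0068 -0.0002]
0.125 32 [-0.0072 -0.0023 -0.0002]
846 angle 0.33723482 [ 0.9436732  -0.33087894  0.00536365  0.04175813] min e [[-0.132, 0.084, 0.256], [-0.131, 0.088, 0.255], [-0.129, 0.087, 0.254]]
edge 0.85 -0.1339287368869117 0.10053326059959086
edge 0.4 -0.09506351975158844 0.16609090324827758
17.3 [ 0.5837 -0.0406  0.2005] yaw -0.4848 0.016168693655764826 [-1.5 -2.7  7.3] [-0.49  0.38  0.59  1.82 -0.25  1.01 -0.29]
```

The gate stands at 0.337–0.34 rad, so its edge is about 10 cm out. I'll hold for a second and recheck.

Call:
{"fn": "play_rows", "kwargs": {
  "plan": [
    [-1, 0, 0, 0, 0],
    [-1, 0, 0, 0, 0],
    [-1, 0, 0, 0, 0],
    [-1, 0, 0, 0, 0],
    [-1, 0, 0, 0, 0],
    [-1, 0, 0, 0, 0],
    [-1, 0, 0, 0, 0],
    [-1, 0, 0, 0, 0]
  ]
}}

```text
clock: 18.1
tcp_pos: [0.5837, -0.0406, 0.2005]
orientation: [0.38, 1.537, -0.38]
contact_force: [-1.1, -2.0, 7.3]
grip_width: 0.0159
```

```bash
python3 st.py; python3 g2.py | tail -3; python3 - <<'E'
from fit import *
p=r.grab_frame("top"); s=r.grab_frame("scene")
im=cv2.resize(p["pixels"][140:215,240:320],None,fx=7,fy=7,interpolation=cv2.INTER_CUBIC)
for P,h,c in [(boardparts(.6215,-.0514,-1.704),.018,(255,0,0)),(matparts(.6215,-.0514,-1.704),.001,(0,255,0))]:
    for q in P: cv2.polylines(im,[np.array([((np.array(proj(p,np.array([x,y,h])))+.5-[240,140])*7).astype(int) for x,y in q])],True,c,1)
cv2.imwrite("pics/b8.png",im); save(s,"s8.png")
E
```

```text
18.1 [ 0.5837 -0.0406  0.2005] yaw -0.4848 0.01590040867527577 [-1.1 -2.   7.3] [-0.49  0.38  0.59  1.82 -0.25  1.01 -0.29]
0.125 29 [-0.0059 -0.0025 -0.0004]
848 angle 0.33699545 [ 0.9437524  -0.33065304  0.00552568  0.04171744] min e [[-0.134, 0.085, 0.254], [-0.131, 0.086, 0.255], [-0.128, 0.08, 0.254]]
edge 0.79 -0.13583712174496107 0.09908822679670218
```

View pics/b8.png

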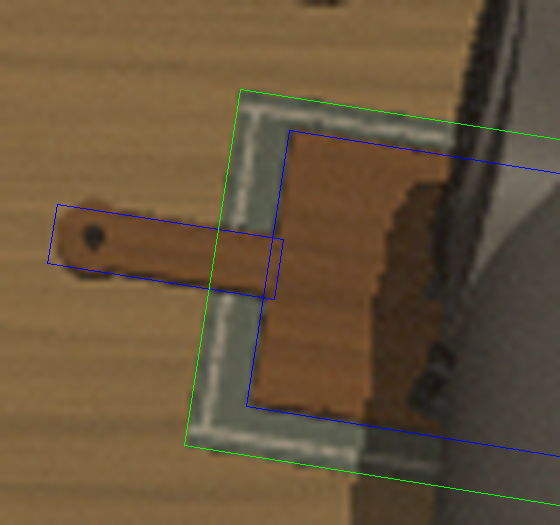

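View pics/s8.png

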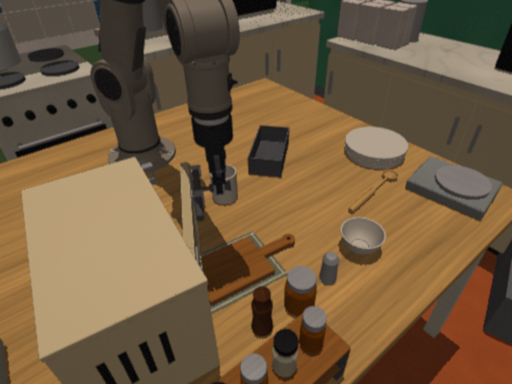

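The board outline matches its target: blade corner at (290,130), handle at (95,235), within about 2 mm. The gate stands open and held, and the other items haven't moved. Handing in.

```bash
python3 -c "
from bench import r
print(r.hand_in())"
```

```text
the job is handed in; nothing more can be done
None
```

The board is on the mat and the gate is being held ajar; I handed the job in at about 18 s on the clock, with no verdict reported.

- **Board:** I slid it flat by its handle to the middle of the mat. In the last top view it lay within about 2–3 mm of centre, square with the mat, handle pointing away from the locker. The arm hid the locker-side half of the blade in that view, but an earlier view showed that half in place.
- **Bolt:** I lifted the knob about 8 mm and drew it back about 42 mm, past the 33 mm needed to clear the keeper.
- **Gate:** I swung it open and still hold it by the knob. It measured 0.337 rad in the last check, with the free edge about 9.9 cm out. It stayed steady over a second's hold, with about 7 N on the tool.
- **Other things:** By eye, none of them had moved in the last pictures.

**What went wrong or disagreed:**
- **Missed first grip:** My first close on the handle shut on empty air. The camera showed the fingertips about 20 mm higher than the tool reading implied. I went lower by camera and force, gripped properly, and used the same offset for the knob.
- **Short move:** One move towards the knob stopped about 16 mm short because of the speed limit. I corrected it before descending.
- **Rise in force:** The vertical load rose briefly to 17 N at the end of the bolt draw. I eased it by lowering 3 mm.

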